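Gauge the drilled adapter blocks and sort them by fit

TASK

Take the orange-handled plug gauge from its stand and, working from the left lane of the tray to the right, try its pin in the hole of each blue block while that block still stands in the middle of its lane: lower it right in, or let it rest squarely on a hole that is too small. Slide every block that takes the pin up to the green far end of its lane and every block that does not to the red near end, without lifting blocks out of the tray. Leave the gauge hanging upright in its stand again and do not disturb the other things on the table.

Things in the scene. Friction and masses are not known exactly. Their poses are not given: they have to be found in the camera images.
- sorting_tray: fixed aluminium tray, 182x165 mm; origin at its centre on the table, x along the lanes to the green far end, y left. Lanes at y = +53, 0, -53 mm: floor 5 mm up, 47 mm wide, ribs and end stops 14 mm up, 170 mm long inside (x -85 to +85); green stop far, red stop near. A block stands near mid-lane in each; its centre is at x = +60 against the green stop, -60 against the red
- gauge_grip (a point): middle of the orange handle of the plug gauge; the handle is an upright round bar 18 mm thick, 60 mm long. Below it: a steel flange 30 mm across, 5 mm thick, and a steel pin 15 mm across, 28 mm long; 0.12 kg. It starts upright in its stand, this point 75 mm above the table
- gauge_tip (a point): centre of the lower end of the gauge's pin, 63 mm below gauge_grip along the gauge; the end is bevelled by 3 mm. In a hole that fits, the pin goes in its full 28 mm until the flange rests on the block
- plug_gauge: the whole plug gauge; origin at the lower end of the pin, z along the gauge to the handle's top
- stand_top (a point): centre of the upper face of the gauge stand, a fixed black ring 52 mm across and 40 mm high with an upright bore 21 mm wide; the gauge hangs in it by its flange, the pin's end then 12 mm above the table
- block_p_hole (a point): blue drilled block, 50 (along the lane) x 44 x 36 mm, 0.2 kg; this point is the middle of its hole's mouth in its top face, 41 mm above the table in the tray. The upright through hole is either 17 mm wide (takes the pin) or 13 mm (does not); nothing on the block marks which, it is found by trying
- block_p: the same block: origin at the centre of its underside, x along the lane, z up; it slides freely in its lane
- block_q_hole (a point): blue drilled block, 50 (along the lane) x 44 x 36 mm, 0.2 kg; this point is the middle of its hole's mouth in its top face, 41 mm above the table in the tray. The upright through hole is either 17 mm wide (takes the pin) or 13 mm (does not); nothing on the block marks which, it is found by trying
- block_q: the same block: origin at the centre of its underside, x along the lane, z up; it slides freely in its lane
- block_r_hole (a point): blue drilled block, 50 (along the lane) x 44 x 36 mm, 0.2 kg; this point is the middle of its hole's mouth in its top face, 41 mm above the table in the tray. The upright through hole is either 17 mm wide (takes the pin) or 13 mm (does not); nothing on the block marks which, it is found by trying
- block_r: the same block: origin at the centre of its underside, x along the lane, z up; it slides freely in its lane
- dropper_bottle: bystander, loose: small white dropper bottle, 33x33x82 mm; origin at the centre of its underside
- beaker_50: bystander, loose: small clear beaker with a brown filling, 54x54x61 mm; origin at the centre of its underside
- tape_roll: bystander, loose: roll of tan tape, 98x96x25 mm, lying flat; origin at the centre of its underside
Not all that is in view belongs to the job. What is shaped like the part that bears stand_top but pink or purple is not meant.

How it is judged:
By the outcome, as a careful person would: the job done as asked, in the order asked, and still so for the second after the job is handed in, with the robot touching nothing.
It also fails if it takes over 72 s, if anything falls off the work surface, if the arm or the gripper's body presses on something with over 40 N, if the wrist force passes 120 N, or if a joint passes its speed limit or range.

ROBOT

A 6-joint arm with a two-finger parallel gripper is mounted at the origin on a cart in front of the work surface, level with it; the furniture and walls round the work are solid. World frame = base frame: x ahead of the robot, y to its left, z up, the work surface at z = 0. Lengths are in m, angles in rad, forces in N, time in s.
With the tool pointing down it reaches from about 0.275 to 0.725 m from the base axis. Payload 5.6 kg.
Tool frame: the origin (TCP) lies at the very end of the fingers, on their centre line; the grasp point (between the pads) lies 19 mm behind it; z points along the fingers, y is the line along which they close (so a half turn about z gives the same grasp; the last joint's range is limited). The gripper opens to 85 mm and grips with 20 to 120 N. Pads are 22 mm wide; open, the fingers measure 114 mm over their backs; the gripper's body (76 mm by 85 mm) begins 54 mm behind the grasp point. The pads swing forward as they close: fully open they stand 13 mm farther back than shut.
Start: joints at [1.479, 0.255, 0.108, 0, -1.424, -0.285], TCP at [0.202, 0.511, 0.231] pointing down, gripper open.
Joint ranges: [-2.95, 2.95], [-1.21, 1.97], [-1.09, 1.5], [-2.87, 1.71], [-2.94, -0.07], [-3.05, 3.05]. Speed limits (rad/s): [2.57, 2.57, 3.14, 3.14, 3.14, 3.14].

INTERFACE

Orientations are given as a unit quaternion [w, x, y, z].
In Python, from workcell import ctrl gives the robot as it stands. The module is installed in compiled form; this text tells all that it offers.
- The arm moves only by the shell command python3 -m inch 'ROWS' [OPENING] [FORCE]. ROWS is JSON, a list of rows, each an object with "translation": the shift along the tool's x, y, z normalised to -1 to 1, where 1 is 0.6 m, a list of three; "roll": the turn about the tool's z normalised to -1 to 1, where 1 is pi/2 rad. In form: [{"translation": [tx, ty, tz], "roll": roll}, ...]. A call has exactly 5 rows; each row is the pose to reach, as a shift and turn from the pose commanded when the call began, along the tool's axes at that moment; what a row does not reach only later rows make up. A row lasts 1/8 s, in which the tool goes at most 62.5 mm and 10.7 degrees, less where a joint would pass 70% of its speed; a pose out of reach is approached as far as the arm can. A call with a number of a shift or a turn outside -1 to 1 is refused whole. A call with a gripper value outside its range is refused whole. OPENING is the finger opening in mm, from 0 to 85.4, set as the call begins (- or left out, the last holds). The fingers move at their own pace and stop on an object; FORCE is the grip in N (left out, the last holds). Time passes only in rows, so rows that repeat a pose let the fingers close, or fill a call up. It gives the time, the measured TCP pose, the force, the opening and the grip force at its end, in the units of the state.
- ctrl.read_state(): the state, without advancing time (a new reading comes with each control period).
- ctrl.camera(name): name is "side" or "top" or "wrist"; returns the picture (480x640x3 uint8, red, green, blue); there is no depth.
- ctrl.calibration(name): a dict with "fx", "fy", "cx", "cy" (pixels), "R" (3x3) and "t" (3): a world point X has camera coordinates R X + t. Camera axes: x right, y down, z forward; pixel columns grow to the right and rows downward; lengths in m; the calibration is good to about 2 mm. A picture is of the moment at which its call begins: read the wrist's pose just before it. calibration takes no time and is no camera call; for the wrist camera it gives the pose at the moment of the call.
- ctrl.job_done(): hands the job in; it is judged then, once.
The state is a dict: "time": time; "qpos": joint angles; "joint_vel": joint speeds; "effort": joint torques, N m; "position": TCP position; "orientation": TCP orientation; "force": force on the tool from outside, world axes, zero at the start; "wrist_torque": the same for the moment, N m; "finger_gap": finger opening in m; "gripper_force": force on a finger pad.
Only numpy, scipy, OpenCV 4.12 (cv2) and the standard library are available. Lean on these libraries where they do the work, as an engineer would, in place of code of your own. Each camera call takes 0.05 s, during which the arm holds its last target. There are 200 camera calls.

## Working session

There is one attempt and no reset: what is moved stays moved. The work goes in short steps, Python scripts to look and compute and a shell command to move; the robot and the scene stay as the last step left them, time stands still between calls to the robot, and variables do not carry over. Pictures are saved under pics/ and viewed, at most 13 in all, crops included, and the job is handed in when it is done.

```bash
mkdir -p pics; ls
python3 - <<'E'
from workcell import ctrl
import cv2, json
s=ctrl.read_state(); print({k:s[k] for k in ('time','position','orientation','finger_gap','force')})
for n in ('top','side'):
    im=ctrl.camera(n); cv2.imwrite(f'pics/{n}0.png',im[:,:,::-1]); c=ctrl.calibration(n); print(n,c)
E
```

```text
pics
{'time': 0.0, 'position': array([0.20212862, 0.51096885, 0.23040851]), 'orientation': array([ 9.34765148e-04,  9.82301236e-01, -1.87305593e-01, -1.49270379e-04]), 'finger_gap': 0.0855156850353352, 'force': array([-0.02302969,  0.84485072,  0.76861996])}
top {'fx': 574.6237631877905, 'fy': 574.6237631877905, 'cx': 322.06296626881124, 'cy': 248.84069790027365, 'R': array([[-0.03308534, -0.99944252, -0.00447234],
       [-0.97898176,  0.03330839, -0.20120948],
       [ 0.20124628, -0.00227875, -0.97953802]]), 't': array([0.04425147, 0.52279234, 1.18153755])}
side {'fx': 455.6636758143625, 'fy': 455.6636758143625, 'cx': 319.63518651906196, 'cy': 239.6589677055201, 'R': array([[ 0.99559008, -0.09376054, -0.00305903],
       [-0.05500221, -0.55700053, -0.82868882],
       [ 0.07599443,  0.82520262, -0.55970124]]), 't': array([-0.52706423,  0.10293344,  0.98252942])}
```

View pics/top0.png

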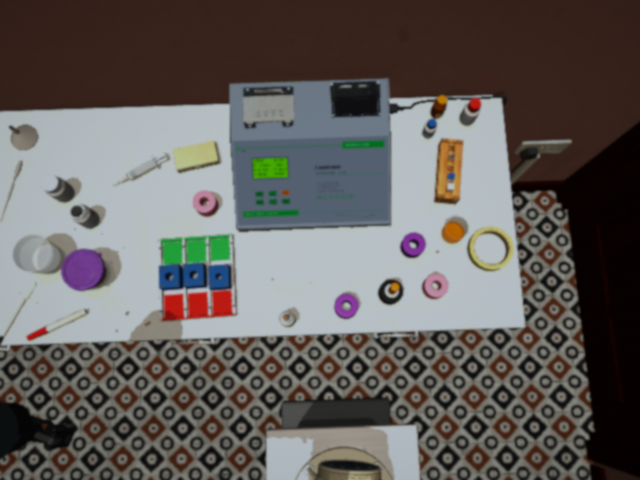

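View pics/side0.png

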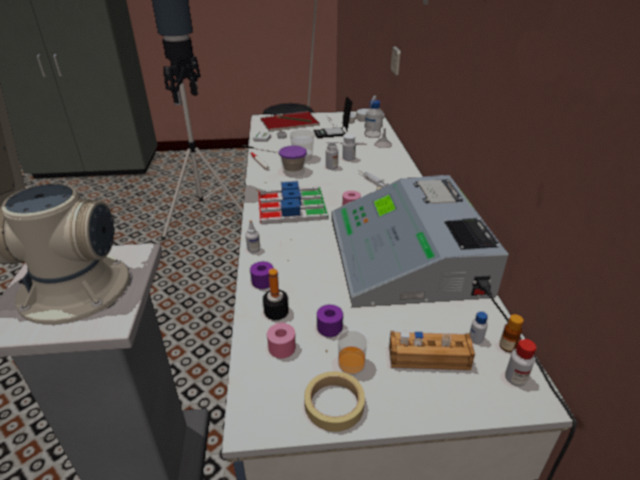

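The black ring at top (390,291) holds the orange handle and is the stand. The purple rings at (346,306) and (413,244) and the pink ones at (435,285) and (205,203) are decoys, and the orange at (453,232) is the beaker's filling. The tray spans about (160–235, 235–320), with the blue blocks at (171,277), (195,275) and (220,277). The dropper bottle is at (288,317).

```bash
cat > h.py <<'E'
import numpy as np, cv2
from workcell import ctrl
def ray(c,u,v):
    R=np.array(c['R']);t=np.array(c['t']); o=-R.T@t
    return o, R.T@np.array([(u-c['cx'])/c['fx'],(v-c['cy'])/c['fy'],1.])
def on(c,u,v,z):
    o,d=ray(c,u,v); return o+d*(z-o[2])/d[2]
def proj(c,X):
    p=np.array(c['R'])@X+np.array(c['t']); return np.array([c['fx']*p[0]/p[2]+c['cx'],c['fy']*p[1]/p[2]+c['cy']])
def blobs(im,lo,hi,amin=30):
    hsv=cv2.cvtColor(im,cv2.COLOR_RGB2HSV); m=cv2.inRange(hsv,lo,hi)
    n,l,s,c=cv2.connectedComponentsWithStats(m)
    return [(c[i],s[i]) for i in range(1,n) if s[i][4]>=amin],m,l
E
python3 - <<'E'
from h import *
np.set_printoptions(precision=4,suppress=True)
im=cv2.imread('pics/top0.png')[:,:,::-1].copy(); c=ctrl.calibration('top')
for nm,lo,hi,z in (('blue',(105,120,40),(125,255,255),.041),('green',(50,120,80),(75,255,255),.005),('red',(0,180,100),(6,255,255),.005),('orange',(8,150,120),(20,255,255),.105)):
    for p,s in blobs(im,lo,hi,15)[0]: print(nm,p,s,on(c,*p,z))
g=im[270:315,365:415]
hs=cv2.cvtColor(im,cv2.COLOR_RGB2HSV); m=((hs[...,2]<60)).astype(np.uint8); m[:270]=0;m[315:]=0;m[:,:365]=0;m[:,415:]=0
cn=max(cv2.findContours(m,cv2.RETR_EXTERNAL,cv2.CHAIN_APPROX_NONE)[0],key=len)
p,r=cv2.minEnclosingCircle(cn); print('stand',p,r,on(c,*p,.03),cv2.boundingRect(cn))
for u,v in ((288,318),(346,306)): print(on(c,u,v,.04))
b=cv2.resize(im[225:330,150:245],None,fx=5,fy=5,interpolation=cv2.INTER_CUBIC); a=cv2.resize(im[260:323,360:420],None,fx=5,fy=5,interpolation=cv2.INTER_CUBIC)
o=np.zeros((525,780,3),np.uint8); o[:,:475]=b; o[:315,480:]=a; cv2.imwrite('pics/crop1.png',o[:,:,::-1])
E
```

```text
blue [431.5556 123.2037] [428 119   8   9  54] [ 0.8091 -0.2314  0.041 ]
blue [451. 176.] [449 174   5   5  21] [ 0.6822 -0.2657  0.041 ]
blue [182.0967 276.0634] [160 264  46  25 931] [0.477  0.3297 0.041 ]
blue [219.0241 276.6272] [208 265  22  24 456] [0.4731 0.2502 0.041 ]
green [362.6531 144.0408] [342 140  42   9 294] [ 0.7788 -0.0758  0.005 ]
green [269.2672 167.6293] [252 158  36  21 116] [0.7288 0.1417 0.005 ]
green [272.2069 193.2759] [269 191   7   5  29] [0.6671 0.1359 0.005 ]
green [258.8571 193.5714] [256 192   7   4  21] [0.6674 0.1664 0.005 ]
green [285.5238 200.7619] [282 199   8   5  21] [0.6483 0.1059 0.005 ]
green [259.2632 201.5263] [256 200   7   4  19] [0.6485 0.1657 0.005 ]
green [272.7692 201.5   ] [270 200   7   4  26] [0.6475 0.135  0.005 ]
green [270.7846 213.0707] [243 210  56   7 311] [0.6205 0.1399 0.005 ]
green [219.3568 247.1159] [209 235  21  25 440] [0.5456 0.2561 0.005 ]
green [195.7208 249.3139] [186 237  20  26 462] [0.5424 0.309  0.005 ]
green [171.9615 250.7735] [161 238  21  26 468] [0.5409 0.3621 0.005 ]
red [474.5    103.5476] [470  99  10  10  84] [ 0.8707 -0.3436  0.005 ]
red [221.7321 303.2703] [212 291  20  25 418] [0.4196 0.2506 0.005 ]
red [197.381  305.3119] [188 293  20  25 420] [0.4169 0.304  0.005 ]
red [173.2447 307.3135] [163 295  20  25 421] [0.4142 0.3568 0.005 ]
red [ 36.88   333.6533] [ 28 329  18  10  75] [0.3669 0.6523 0.005 ]
orange [441.7536  99.1304] [437  95  10   9  69] [ 0.8361 -0.2439  0.105 ]
orange [448.3186 167.6245] [ 437  140   25   59 1020] [ 0.6796 -0.246   0.105 ]
orange [452.7345 231.6667] [443 222  21  20 339] [ 0.5404 -0.2444  0.105 ]
orange [394.5    286.6538] [391 283   8   9  52] [ 0.4301 -0.1174  0.105 ]
stand (390.0, 291.5) 11.884963989257812 [ 0.4299 -0.1167  0.03  ] (379, 280, 23, 24)
[0.3795 0.1038 0.04  ]
[ 0.4008 -0.0201  0.04  ]
```

View pics/crop1.png

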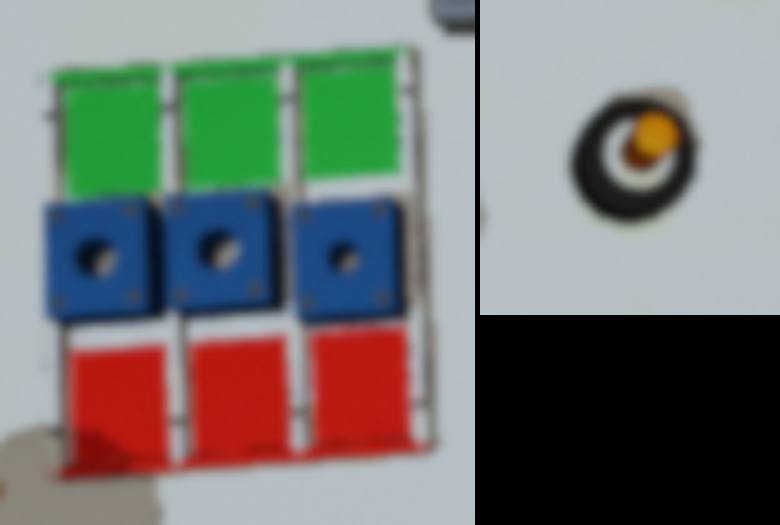

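The crop confirms the black ring at full-frame (390,291) with the orange handle in its bore. The three blocks sit mid-lane, with their holes near full-frame (170,276), (194,275) and (219,276). I'm moving over the tray for a closer wrist view.

```bash
python3 -m inch '[{"translation":[0.5,0.18,-0.03],"roll":-0.267},{"translation":[0.5,0.18,-0.03],"roll":-0.267},{"translation":[0.5,0.18,-0.03],"roll":-0.267},{"translation":[0.5,0.18,-0.03],"roll":-0.267},{"translation":[0.5,0.18,-0.03],"roll":-0.267}]' 50 60
python3 - <<'E'
from h import *
np.set_printoptions(precision=4,suppress=True)
s=ctrl.read_state(); print(s['time'],s['position'],s['orientation'],s['joint_vel'])
c=ctrl.calibration('wrist'); im=ctrl.camera('wrist'); cv2.imwrite('pics/w1.png',im[:,:,::-1])
o,d=ray(c,320,240); print(c,o,d); import pickle; pickle.dump(c,open('w1.pkl','wb'))
E
```

```text
time: 0.72
position: [0.4318, 0.3085, 0.2483]
orientation: [0.0, 1.0, 0.021, -0.0]
force: [0.8, 1.9, 0.4]
finger_gap: 0.05
gripper_force: 0.0
0.725 [0.4318 0.3085 0.2483] [ 0.0002  0.9998  0.0215 -0.0003] [-0.9861  0.17    0.2789  0.0003 -0.111   0.9777]
{'fx': 387.3551318025254, 'fy': 387.3551318025254, 'cx': 317.77850061042966, 'cy': 244.93061491491932, 'R': array([[ 0.0429, -0.9991,  0.001 ],
       [-0.9442, -0.0403,  0.327 ],
       [-0.3266, -0.015 , -0.945 ]]), 't': array([0.2892, 0.3722, 0.543 ])} [0.5164 0.312  0.3912] [-0.3144 -0.0202 -0.9492]
```

View pics/w1.png

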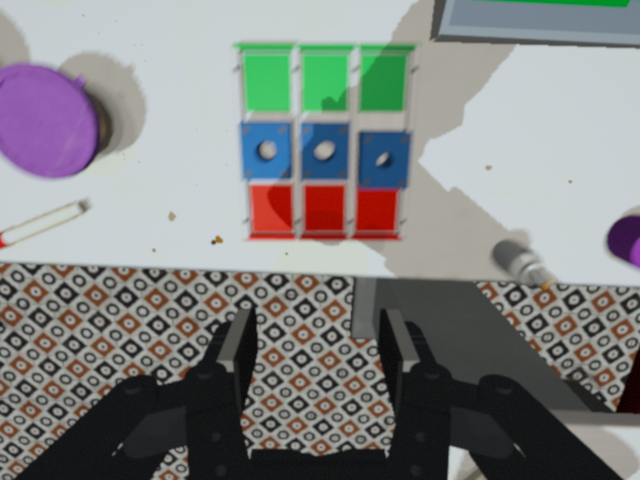

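The wrist view shows three blue blocks with holes at (267,150), (324,151) and (383,159), and the tray between (235,43) and (415,240). The purple beaker at (50,120) and the dropper bottle at (520,262) are clear of it. Next I'm measuring the holes and going to the gauge.

```bash
cat > meas.py <<'E'
from h import *
def blocks(im,c):
    "blue tops: block centre from outer rect, hole from the non-blue inside"
    hs=cv2.cvtColor(im,cv2.COLOR_RGB2HSV); m=cv2.inRange(hs,(100,120,70),(125,255,255))
    cn,h=cv2.findContours(m,cv2.RETR_CCOMP,cv2.CHAIN_APPROX_NONE); out=[]
    for i,k in enumerate(cn):
        if h[0][i][3]>=0 and cv2.contourArea(k)>30:
            M=cv2.moments(k); u,v=M['m10']/M['m00'],M['m01']/M['m00']
            out.append((u,v,cv2.contourArea(k),on(c,u,v,.041)))
    rects=[cv2.minAreaRect(k) for i,k in enumerate(cn) if h[0][i][3]<0 and cv2.contourArea(k)>300]
    return sorted(out,key=lambda o:o[0]),rects
E
python3 - <<'E'
from meas import *; import pickle
np.set_printoptions(precision=4,suppress=True)
c=pickle.load(open('w1.pkl','rb')); im=cv2.imread('pics/w1.png')[:,:,::-1].copy()
a,b=blocks(im,c)
for x in a: print(x)
for r in b: print(r, on(c,*r[0],.041))
for nm,lo,hi in (('g',(50,120,60),(75,255,255)),('r',(0,180,80),(6,255,255))):
    for p,s in blobs(im,lo,hi,200)[0]: print(nm,p,s,on(c,*p,.005))
E
python3 - <<'E'
from h import *
s=ctrl.read_state(); print(s['time'],s['position'],s['orientation'])
E
```

```text
(267.3031771674744, 149.56435110393107, 309.5, array([0.4823, 0.3548, 0.041 ]))
(282.2508591065292, 129.14089347079036, 48.5, array([0.5001, 0.3418, 0.041 ]))
(324.13979963570125, 149.8360655737705, 366.0, array([0.4842, 0.3047, 0.041 ]))
(368.1687242798354, 138.74485596707817, 40.5, array([0.4953, 0.2667, 0.041 ]))
(383.2219127205199, 159.42432683379758, 179.5, array([0.4782, 0.2518, 0.041 ]))
((383.5, 159.5), (53.0, 49.0), 90.0) [0.4781 0.2516 0.041 ]
((324.4999694824219, 150.5), (44.99999237060547, 52.99999237060547), 0.0) [0.4836 0.3043 0.041 ]
((265.85870361328125, 149.9907989501953), (55.186988830566406, 48.52251434326172), 88.53119659423828) [0.4819 0.356  0.041 ]
g [576.8017   2.0605] [487   0 143   8 595] [0.6152 0.091  0.005 ]
g [264.9147  46.5118] [239  45  53   5 211] [0.5688 0.3613 0.005 ]
g [326.1244  47.4833] [300  46  53   4 209] [0.5704 0.3065 0.005 ]
g [386.8756  47.4928] [361  46  53   4 209] [0.5727 0.252  0.005 ]
g [267.0039  81.7817] [ 245   55   44   55 2336] [0.5397 0.3594 0.005 ]
g [324.7484  81.8393] [ 304   55   43   55 2333] [0.5419 0.3063 0.005 ]
g [382.3351  81.9161] [ 361   55   45   55 2301] [0.5441 0.2533 0.005 ]
r [272.1688 207.775 ] [ 253  186   39   44 1582] [0.421  0.3542 0.005 ]
r [323.9887 207.9868] [ 306  187   37   43 1590] [0.423  0.3013 0.005 ]
r [375.7697 210.3866] [ 357  192   39   38 1420] [0.4228 0.2482 0.005 ]
0.775 [0.43622487 0.30377308 0.24876274] [1.45037326e-03 9.99815989e-01 1.91132194e-02 7.54638136e-04]
```

```bash
python3 -m inch '[{"translation":[-0.07,0.5,0.08],"roll":0},{"translation":[-0.07,0.5,0.08],"roll":0},{"translation":[-0.07,0.5,0.08],"roll":0},{"translation":[-0.07,0.5,0.08],"roll":0},{"translation":[-0.07,0.5,0.08],"roll":0}]' >/dev/null
python3 -m inch '[{"translation":[-0.03,0.2,0.085],"roll":0},{"translation":[-0.03,0.2,0.085],"roll":0},{"translation":[-0.03,0.2,0.085],"roll":0},{"translation":[-0.03,0.2,0.085],"roll":0},{"translation":[-0.03,0.2,0.085],"roll":0}]'
python3 - <<'E'
from h import *
np.set_printoptions(precision=4,suppress=True)
c=ctrl.calibration('wrist'); im=ctrl.camera('wrist'); cv2.imwrite('pics/w2.png',im[:,:,::-1])
for p,s in blobs(im,(8,150,80),(20,255,255),100)[0]:
    print(p,s,on(c,*p,.09))
    print('top',on(c,p[0],s[1],.105),'bottom',on(c,p[0],s[1]+s[3],.045))
s=ctrl.read_state(); print(s['time'],s['position'],s['orientation'])
E
```

```text
time: 2.02
position: [0.3895, -0.1111, 0.15]
orientation: [-0.0, 1.0, 0.022, 0.001]
force: [0.9, 0.9, 0.4]
finger_gap: 0.0498
gripper_force: 0.0
[569.6757   7.877 ] [ 536    0   73   21 1073] [ 0.5238 -0.221   0.09  ]
top [ 0.5229 -0.2119  0.105 ] bottom [ 0.5284 -0.2478  0.045 ]
[333.5058 198.23  ] [ 317  173   36   48 1287] [ 0.4306 -0.118   0.09  ]
top [ 0.4461 -0.1165  0.105 ] bottom [ 0.4057 -0.1212  0.045 ]
[166.495  279.3762] [155 272  24  17 101] [ 0.3794 -0.0253  0.09  ]
top [ 0.3906 -0.0317  0.105 ] bottom [ 0.351  -0.0064  0.045 ]
[364.3448 290.4138] [354 281  23  21 116] [ 0.3774 -0.1389  0.09  ]
top [ 0.39   -0.1361  0.105 ] bottom [ 0.347  -0.1466  0.045 ]
[429.5    294.8571] [419 285  22  21 126] [ 0.3762 -0.1769  0.09  ]
top [ 0.3892 -0.1709  0.105 ] bottom [ 0.3458 -0.1934  0.045 ]
[ 70.1553 300.1748] [ 60 291  23  20 103] [0.3636 0.0319 0.09  ]
top [0.3773 0.0207 0.105 ] bottom [0.3305 0.0642 0.045 ]
[135.3717 304.0796] [124 295  24  20 113] [ 0.3627 -0.0058  0.09  ]
top [ 0.3764 -0.0139  0.105 ] bottom [0.3293 0.0177 0.045 ]
[ 42.9737 326.3246] [ 32 317  23  20 114] [0.3454 0.0509 0.09  ]
top [0.3608 0.0381 0.105 ] bottom [0.3079 0.0877 0.045 ]
2.075 [ 0.3895 -0.111   0.15  ] [-0.0001  0.9998  0.0223  0.0007]
```

View pics/w2.png

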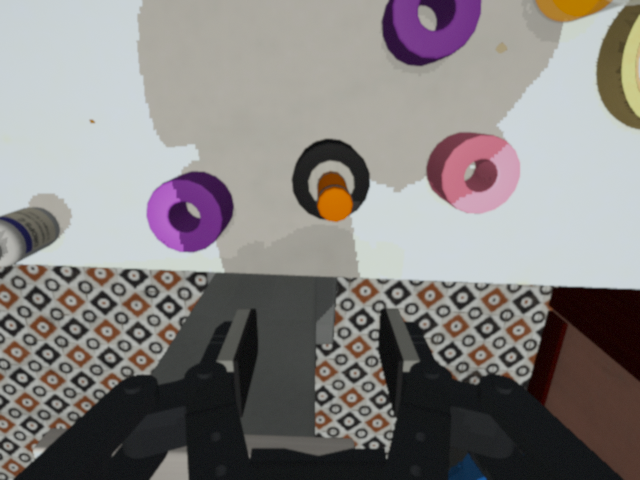

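The wrist view shows the gauge handle's top disc at (335,204), in the black ring at (331,180). The pink and purple decoys are on either side and clear of it.

Run:
```python
from h import *
np.set_printoptions(precision=4,suppress=True)
c=ctrl.calibration('wrist'); g=on(c,335,204.5,.105); st=on(c,331,180,.04); print(g,st)
s=ctrl.read_state(); p=s['position']; q=s['orientation']; from scipy.spatial.transform import Rotation as Ro
R=Ro.from_quat(q[[1,2,3,0]]).as_matrix(); t=np.array([g[0],g[1],.058]); print(R.T@(t-p)/.6, Ro.from_quat(q[[1,2,3,0]]).as_euler('ZYX'))
```

```text
[ 0.4307 -0.118   0.105 ] [ 0.432  -0.1181  0.04  ]
[0.0679 0.0148 0.1535] [ 0.0446 -0.0013 -3.1415]
```

```bash
python3 -m inch '[{"translation":[0.068,0.015,0],"roll":0},{"translation":[0.068,0.015,0],"roll":0},{"translation":[0.068,0.015,0.06],"roll":0},{"translation":[0.068,0.015,0.12],"roll":0},{"translation":[0.068,0.015,0.1535],"roll":0}]'
python3 -m inch '[{"translation":[0,0,0],"roll":0},{"translation":[0,0,0],"roll":0},{"translation":[0,0,0],"roll":0},{"translation":[0,0,0],"roll":0},{"translation":[0,0,0],"roll":0}]' 10 60
python3 -m inch '[{"translation":[0,0,-0.02],"roll":0},{"translation":[0,0,-0.05],"roll":0},{"translation":[0,0,-0.09],"roll":0},{"translation":[0,0,-0.13],"roll":0},{"translation":[0,0,-0.13],"roll":0}]'
```

```text
time: 2.7
position: [0.4288, -0.1183, 0.0561]
orientation: [-0.0, 1.0, 0.022, -0.001]
force: [-0.4, 0.2, 0.4]
finger_gap: 0.0501
gripper_force: 0.0
time: 3.32
position: [0.4307, -0.1191, 0.0584]
orientation: [-0.0, 1.0, 0.021, 0.001]
force: [-1.1, 3.8, 6.7]
finger_gap: 0.0166
gripper_force: 59.0
time: 3.95
position: [0.4311, -0.1195, 0.1374]
orientation: [0.0, 1.0, 0.021, 0.002]
force: [0.2, -0.6, -1.3]
finger_gap: 0.0166
gripper_force: 58.8
```

```bash
python3 -m inch '[{"translation":[0.01,-0.05,-0.06],"roll":0},{"translation":[0.06,-0.4,-0.06],"roll":0},{"translation":[0.06,-0.4,-0.06],"roll":0},{"translation":[0.06,-0.4,-0.06],"roll":0},{"translation":[0.06,-0.4,-0.06],"roll":0}]' >/dev/null
python3 -m inch '[{"translation":[0.059,-0.387,0.0],"roll":0},{"translation":[0.059,-0.387,0.0],"roll":0},{"translation":[0.059,-0.387,0.03],"roll":0},{"translation":[0.059,-0.387,0.06],"roll":0},{"translation":[0.059,-0.387,0.06],"roll":0}]'
python3 -m inch '[{"translation":[0,0,0],"roll":0},{"translation":[0,0,0],"roll":0},{"translation":[0,0,0],"roll":0},{"translation":[0,0,0],"roll":0},{"translation":[0,0,0],"roll":0}]'
python3 - <<'E'
from h import *
import pickle
s=ctrl.read_state();c=ctrl.calibration('wrist'); im=ctrl.camera('wrist'); cv2.imwrite('pics/w3.png',im[:,:,::-1]); pickle.dump((c,s),open('w3.pkl','wb'))
c=ctrl.calibration('top'); im=ctrl.camera('top'); cv2.imwrite('pics/t3.png',im[:,:,::-1])
print(s['position'],s['orientation'],s['time'])
E
```

```text
time: 5.2
position: [0.4792, 0.357, 0.1305]
orientation: [0.002, 1.0, 0.022, -0.003]
force: [-0.3, -0.9, -1.4]
finger_gap: 0.0165
gripper_force: 59.0
time: 5.82
position: [0.4812, 0.3553, 0.1356]
orientation: [-0.0, 1.0, 0.021, 0.0]
force: [0.4, -0.5, -0.8]
finger_gap: 0.0164
gripper_force: 59.0
[0.48119461 0.3553033  0.13564393] [-1.51324399e-04  9.99776246e-01  2.11522142e-02  1.35918628e-04] 5.825
```

View pics/w3.png

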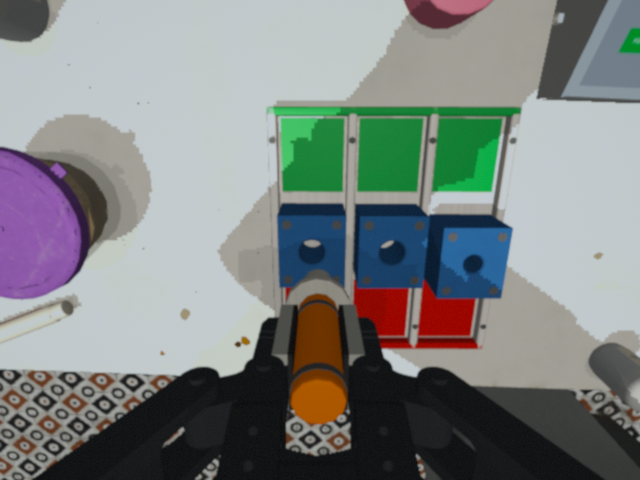

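The wrist view shows holes at about (312,252), (391,252) and (472,263). The held gauge's handle top is at (319,396), with its flange at about (319,285).

```bash
python3 - <<'E'
from meas import *; import pickle
np.set_printoptions(precision=4,suppress=True)
c,s=pickle.load(open('w3.pkl','rb')); im=cv2.imread('pics/w3.png')[:,:,::-1].copy()
a,b=blocks(im,c)
for x in a: print(x)
print('rough',[on(c,u,v,.041) for u,v in ((312,252),(391,252),(472,263))])
p=s['position']
# handle: orange blob axis and top disc
m=blobs(im,(5,150,60),(20,255,255),500)
for q,st in m[0]: print(q,st)
zt=p[2]+.0466; print('top',on(c,319,396,zt), 'tcp',p)
for z,n in ((zt,'top'),(p[2]+.0166,'grip'),(p[2]-.0134,'flangetop'),(p[2]-.0464,'tip')): print(n,proj(c,np.array([p[0],p[1],z])))
E
python3 - <<'E'
import cv2
im=cv2.imread('pics/w3.png')[200:440,240:400]; cv2.imwrite('pics/w3c.png',cv2.resize(im,None,fx=2.5,fy=2.5,interpolation=cv2.INTER_CUBIC))
E
```

```text
(285.961038961039, 224.38528138528136, 77.0, array([0.4967, 0.376 , 0.041 ]))
(287.5, 279.2622549019608, 68.0, array([0.4586, 0.3743, 0.041 ]))
(311.4011826953003, 250.95829442888265, 535.5, array([0.4794, 0.3591, 0.041 ]))
(336.3593073593073, 224.5, 77.0, array([0.498 , 0.3439, 0.041 ]))
(366.22646310432566, 279.74554707379133, 65.5, array([0.4604, 0.3217, 0.041 ]))
(368.71656686626744, 225.11177644710577, 83.5, array([0.4984, 0.3232, 0.041 ]))
(391.53281603621076, 251.7310054962819, 515.5, array([0.4811, 0.3068, 0.041 ]))
(414.0, 280.0, 69.0, array([0.4616, 0.2897, 0.041 ]))
(419.05128205128204, 225.32264957264954, 78.0, array([0.4997, 0.2911, 0.041 ]))
(445.83454987834546, 290.36009732360094, 68.5, array([0.4549, 0.2672, 0.041 ]))
(452.29540918163667, 236.79241516966064, 83.5, array([0.4929, 0.2688, 0.041 ]))
(472.607560137457, 263.586941580756, 242.5, array([0.475 , 0.2525, 0.041 ]))
(493.0652173913044, 290.5217391304348, 69.0, array([0.4561, 0.2353, 0.041 ]))
(501.9375, 236.79791666666665, 80.0, array([0.4943, 0.2368, 0.041 ]))
rough [array([0.4787, 0.3587, 0.041 ]), array([0.4809, 0.3071, 0.041 ]), array([0.4754, 0.253 , 0.041 ])]
[317.6963 337.5559] [ 293  303   51   72 2628]
[318.1734 396.2744] [ 290  369   58   56 2515]
top [0.4839 0.3548 0.1822] tcp [0.4812 0.3553 0.1356]
top [316.998  403.1483]
grip [317.1181 346.8349]
flangetop [317.1993 308.7354]
tip [317.2629 278.9093]
```

View pics/w3c.png

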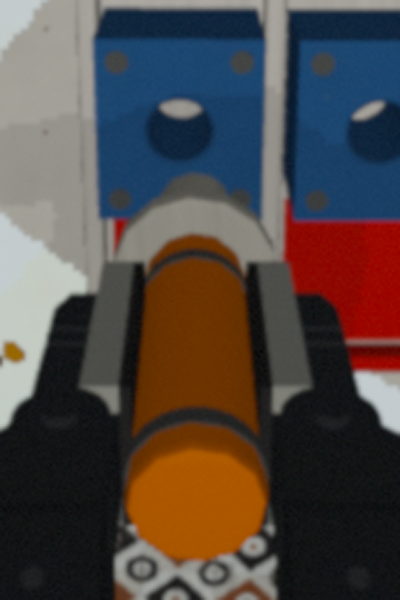

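Run:
```python
from meas import *; import pickle
np.set_printoptions(precision=4,suppress=True)
c,s=pickle.load(open('w3.pkl','rb')); p=s['position']; im=cv2.imread('pics/w3.png')
g=im[255:300,317].astype(int).tolist(); print([(255+i,x) for i,x in enumerate(g)][::1][:30])
def circ(z,r,dx):
    a=np.linspace(0,2*np.pi,73); return np.array([proj(c,np.array([p[0]+dx+r*np.cos(t),p[1]+r*np.sin(t),z])) for t in a])
for dx in (0,.001,.002,.003,.004):
    tz=p[2]-.0464
    print(dx,'pin top row',min(circ(tz,.0045,dx)[:,1].min(),circ(tz+.003,.0075,dx)[:,1].min()),'flange far',circ(tz+.028,.015,dx)[:,1].min(),'top disc',circ(tz+.093,.009,dx)[:,1].mean(), 'u range',circ(tz+.093,.009,dx)[:,0].min(),circ(tz+.093,.009,dx)[:,0].max())
```

```text
[(255, [57, 34, 10]), (256, [58, 34, 13]), (257, [58, 35, 16]), (258, [58, 36, 14]), (259, [59, 37, 11]), (260, [59, 36, 14]), (261, [63, 38, 14]), (262, [70, 42, 15]), (263, [84, 52, 21]), (264, [94, 59, 23]), (265, [99, 64, 28]), (266, [102, 64, 25]), (267, [102, 64, 26]), (268, [98, 68, 42]), (269, [87, 74, 64]), (270, [75, 78, 75]), (271, [73, 79, 79]), (272, [73, 79, 80]), (273, [74, 79, 80]), (274, [74, 80, 81]), (275, [73, 79, 80]), (276, [76, 80, 82]), (277, [78, 85, 85]), (278, [88, 94, 96]), (279, [109, 116, 118]), (280, [127, 135, 138]), (281, [130, 140, 142]), (282, [130, 139, 142]), (283, [129, 138, 140]), (284, [128, 138, 140])]
0 pin top row 268.05207546798925 flange far 273.86527055822097 top disc 402.5221220176705 u range 287.60708946783484 346.384087391537
0.001 pin top row 266.268994507433 flange far 271.8271283588433 top disc 399.8616042000404 u range 287.6622721368198 346.6013687973715
0.002 pin top row 264.480119785126 flange far 269.7813742190791 top disc 397.1863684545939 u range 287.7177600140213 346.8198519752945
0.003 pin top row 262.68542301662666 flange far 267.7279654161703 top disc 394.4962922751195 u range 287.7735556385615 347.0395469233628
0.004 pin top row 260.8848757330847 flange far 265.6668589070455 top disc 391.79125179160087 u range 287.8296615778068 347.2604637508466
```

```bash
python3 -m inch '[{"translation":[-0.003,-0.0065,0.01],"roll":0},{"translation":[-0.003,-0.0065,0.03],"roll":0},{"translation":[-0.003,-0.0065,0.045],"roll":0},{"translation":[-0.003,-0.0065,0.06],"roll":0},{"translation":[-0.003,-0.0065,0.06],"roll":0}]' >/dev/null
python3 - <<'E'
from meas import *
import pickle
np.set_printoptions(precision=4,suppress=True)
s=ctrl.read_state();c=ctrl.calibration('wrist'); im=ctrl.camera('wrist'); cv2.imwrite('pics/w4.png',im[:,:,::-1]); pickle.dump((c,s),open('w4.pkl','wb'))
p=s['position'];print(p,s['time'],proj(c,np.array([p[0],p[1],.041])))
for x in blocks(im,c)[0]: print(x)
C=ctrl.calibration('side');S=ctrl.camera('side')
pt=proj(C,np.array([.48,.357,.06])); print(pt)
u,v=pt.astype(int); S2=cv2.resize(S[v-30:v+30,u-40:u+40],None,fx=5,fy=5,interpolation=cv2.INTER_CUBIC)
W=cv2.resize(im[160:400,220:420],None,fx=2,fy=2,interpolation=cv2.INTER_CUBIC)
o=np.zeros((480,800,3),np.uint8);o[:,:400]=W;o[:300,400:]=S2;cv2.imwrite('pics/w4c.png',o[:,:,::-1])
E
```

```text
[0.4787 0.3588 0.0982] 6.55 [317.049  270.8625]
(286.9485981308411, 239.22429906542055, 107.0, array([0.4966, 0.376 , 0.041 ]))
(345.9922480620155, 239.33178294573642, 107.5, array([0.4979, 0.3439, 0.041 ]))
(380.2172284644194, 302.84082397003743, 89.0, array([0.4602, 0.3216, 0.041 ]))
(384.0, 240.0, 108.0, array([0.4984, 0.3232, 0.041 ]))
(410.08378448053617, 270.76591905130186, 646.5, array([0.4809, 0.3068, 0.041 ]))
(435.61441441441434, 302.8018018018018, 92.5, array([0.4616, 0.2897, 0.041 ]))
(442.72435897435895, 240.04326923076923, 104.0, array([0.4997, 0.2912, 0.041 ]))
(472.467032967033, 314.4175824175824, 91.0, array([0.4549, 0.2671, 0.041 ]))
(481.42056074766356, 253.27414330218068, 107.0, array([0.493 , 0.2688, 0.041 ]))
(503.9805825242718, 283.80151024811215, 309.0, array([0.4752, 0.2526, 0.041 ]))
(527.3566308243727, 314.5430107526882, 93.0, array([0.4562, 0.235 , 0.041 ]))
(539.546165884194, 253.33959311424098, 106.5, array([0.4943, 0.2367, 0.041 ]))
[290.1468 178.4166]
```

View pics/w4c.png

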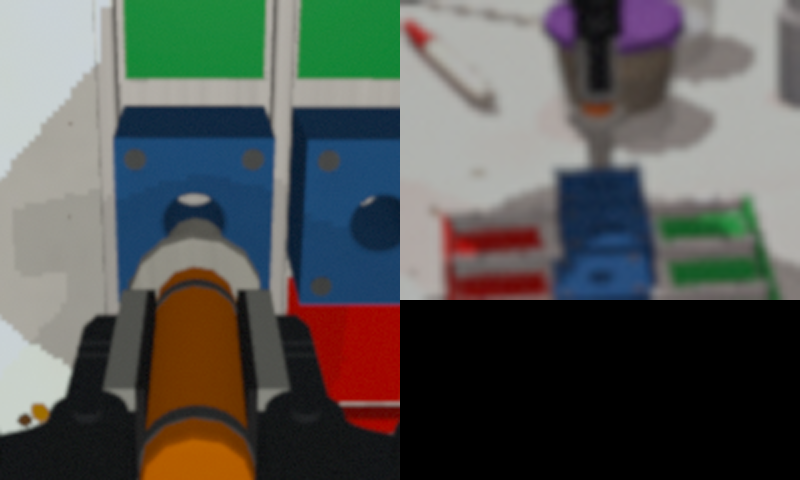

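The crop shows the pin centred laterally on the left hole, at crop (195,215). The side crop shows it straight above the block. Lowering in small steps.

```bash
python3 -m inch '[{"translation":[0,0,0.01],"roll":0},{"translation":[0,0,0.02],"roll":0},{"translation":[0,0,0.022],"roll":0},{"translation":[0,0,0.024],"roll":0},{"translation":[0,0,0.024],"roll":0}]' | grep -E 'pos|force'; python3 -m inch '[{"translation":[0,0,0.002],"roll":0},{"translation":[0,0,0.004],"roll":0},{"translation":[0,0,0.006],"roll":0},{"translation":[0,0,0.006],"roll":0},{"translation":[0,0,0.006],"roll":0}]'
```

```text
position: [0.4792, 0.3593, 0.085]
force: [0.3, 0.4, -0.7]
gripper_force: 59.0
time: 7.9
position: [0.4792, 0.3594, 0.0814]
orientation: [-0.0, 1.0, 0.021, 0.0]
force: [-0.1, 1.1, -1.9]
finger_gap: 0.0165
gripper_force: 59.0
```

```bash
python3 -m inch '[{"translation":[0,0,0.008],"roll":0},{"translation":[0,0,0.016],"roll":0},{"translation":[0,0,0.024],"roll":0},{"translation":[0,0,0.031],"roll":0},{"translation":[0,0,0.031],"roll":0}]' | grep -E 'pos|force'; python3 -m inch '[{"translation":[0,0,0.001],"roll":0},{"translation":[0,0,0.002],"roll":0},{"translation":[0,0,0.003],"roll":0},{"translation":[0,0,0.004],"roll":0},{"translation":[0,0,0.004],"roll":0}]'
```

```text
position: [0.479, 0.3591, 0.0623]
force: [0.4, 0.3, -0.6]
gripper_force: 59.0
time: 9.15
position: [0.4791, 0.3593, 0.0603]
orientation: [0.0, 1.0, 0.021, -0.0]
force: [-0.1, 0.7, -1.4]
finger_gap: 0.0166
gripper_force: 59.0
```

```bash
python3 -m inch '[{"translation":[0,0,0.001],"roll":0},{"translation":[0,0,0.002],"roll":0},{"translation":[0,0,0.003],"roll":0},{"translation":[0,0,0.003],"roll":0},{"translation":[0,0,0.003],"roll":0}]'
```

```text
time: 9.78
position: [0.4792, 0.3594, 0.0595]
orientation: [-0.0, 1.0, 0.021, 0.0]
force: [-2.9, -0.4, 5.4]
finger_gap: 0.0169
gripper_force: 59.7
```

Left block takes the pin: the flange rests on it with 5 N of contact. I'm sliding it to the green end with the pin in its hole.

```bash
python3 -m inch '[{"translation":[0,0,-0.0025],"roll":0},{"translation":[0.02,0,-0.0025],"roll":0},{"translation":[0.04,0,-0.0025],"roll":0},{"translation":[0.06,0,-0.0025],"roll":0},{"translation":[0.08,0,-0.0025],"roll":0}]' | grep -E 'pos|force'; python3 -m inch '[{"translation":[0.003,0,0],"roll":0},{"translation":[0.005,0,0],"roll":0},{"translation":[0.007,0,0],"roll":0},{"translation":[0.009,0,0],"roll":0},{"translation":[0.009,0,0],"roll":0}]'
python3 - <<'E'
from meas import *
np.set_printoptions(precision=4,suppress=True)
c=ctrl.calibration('wrist'); im=ctrl.camera('wrist'); cv2.imwrite('pics/w5.png',im[:,:,::-1])
for p,s in blobs(im,(50,120,40),(75,255,255),100)[0]: print(p,s, on(c,p[0],s[1],.014))
E
```

```text
position: [0.5281, 0.3612, 0.0597]
force: [-2.4, 0.2, -0.5]
gripper_force: 59.2
time: 11.02
position: [0.5325, 0.3617, 0.0602]
orientation: [-0.0, 1.0, 0.021, 0.0]
force: [-1.1, -0.3, -1.0]
finger_gap: 0.0165
gripper_force: 59.2
[448.4867 252.0821] [  263   211   317    96 17048] [0.5725 0.2975 0.014 ]
```

```bash
python3 -m inch '[{"translation":[0.002,0,0],"roll":0},{"translation":[0.004,0,0],"roll":0},{"translation":[0.006,0,0],"roll":0},{"translation":[0.008,0,0],"roll":0},{"translation":[0.008,0,0],"roll":0}]'| grep -E 'pos|force'; python3 -m inch '[{"translation":[0.001,0,0],"roll":0},{"translation":[0.002,0,0],"roll":0},{"translation":[0.003,0,0],"roll":0},{"translation":[0.004,0,0],"roll":0},{"translation":[0.004,0,0],"roll":0}]'
```

```text
position: [0.5375, 0.3618, 0.0601]
force: [-1.5, -0.3, -0.8]
gripper_force: 59.2
time: 12.32
position: [0.5393, 0.3616, 0.0601]
orientation: [0.0, 1.0, 0.021, -0.0]
force: [-4.5, -1.2, 1.6]
finger_gap: 0.0166
gripper_force: 59.2
```

```bash
python3 -m inch '[{"translation":[0.001,0,0],"roll":0},{"translation":[0.002,0,0],"roll":0},{"translation":[0.003,0,0],"roll":0},{"translation":[0.003,0,0],"roll":0},{"translation":[0.003,0,0],"roll":0}]'; python3 -m inch '[{"translation":[-0.004,0,0],"roll":0},{"translation":[-0.004,0,-0.03],"roll":0},{"translation":[-0.004,0,-0.06],"roll":0},{"translation":[-0.004,0,-0.08],"roll":0},{"translation":[-0.004,0,-0.08],"roll":0}]'
```

```text
time: 12.95
position: [0.5399, 0.3616, 0.0601]
orientation: [0.0, 1.0, 0.021, -0.001]
force: [-9.5, -1.6, 5.8]
finger_gap: 0.0169
gripper_force: 59.2
time: 13.58
position: [0.54, 0.3625, 0.1091]
orientation: [-0.001, 1.0, 0.021, 0.001]
force: [0.3, -1.2, -2.0]
finger_gap: 0.0165
gripper_force: 59.2
```

```bash
python3 -m inch '[{"translation":[-0.09,0.08,0],"roll":0},{"translation":[-0.0997,0.0876,0],"roll":0},{"translation":[-0.0997,0.0876,0],"roll":0},{"translation":[-0.0997,0.0876,0],"roll":0},{"translation":[-0.0997,0.0876,0]
,"roll":0}]'
python3 - <<'E'
from meas import *
np.set_printoptions(precision=4,suppress=True)
c=ctrl.calibration('wrist'); im=ctrl.camera('wrist'); cv2.imwrite('pics/w6.png',im[:,:,::-1])
for x in blocks(im,c)[0]:
    if x[2]>140: print(x)
print(ctrl.read_state()['position'])
E
```

```text
time: 14.2
position: [0.4822, 0.3075, 0.1078]
orientation: [-0.0, 1.0, 0.021, 0.0]
force: [0.4, 0.2, -0.6]
finger_gap: 0.0166
gripper_force: 59.1
(222.29505076142132, 163.39741962774957, 788.0, array([0.5381, 0.3605, 0.041 ]))
(410.08454810495624, 279.0466472303207, 343.0, array([0.4753, 0.2523, 0.041 ]))
[0.4821 0.3073 0.1077]
```

```bash
python3 -m inch '[{"translation":[-0.002,0.001,0.01],"roll":0},{"translation":[-0.002,0.001,0.02],"roll":0},{"translation":[-0.002,0.001,0.03],"roll":0},{"translation":[-0.002,0.001,0.036],"roll":0},{"translation":[-0.002,0.001,0.036],"roll":0}]'| grep -E 'pos|force'; python3 -m inch '[{"translation":[0,0,0.002],"roll":0},{"translation":[0,0,0.004],"roll":0},{"translation":[0,0,0.006],"roll":0},{"translation":[0,0,0.006],"roll":0},{"translation":[0,0,0.006],"roll":0}]'
```

```text
position: [0.4803, 0.306, 0.0861]
force: [0.6, -0.4, -1.5]
gripper_force: 59.1
time: 15.5
position: [0.4804, 0.3062, 0.0829]
orientation: [-0.0, 1.0, 0.021, 0.0]
force: [0.0, -0.5, -1.0]
finger_gap: 0.0168
gripper_force: 59.1
```

```bash
python3 -m inch '[{"translation":[0,0,0.002],"roll":0},{"translation":[0,0,0.004],"roll":0},{"translation":[0,0,0.006],"roll":0},{"translation":[0,0,0.008],"roll":0},{"translation":[0,0,0.008],"roll":0}]'| grep -E 'pos|force'; python3 -m inch '[{"translation":[0,0,0.008],"roll":0},{"translation":[0,0,0.016],"roll":0},{"translation":[0,0,0.024],"roll":0},{"translation":[0,0,0.029],"roll":0},{"translation":[0,0,0.029],"roll":0}]'| grep -E 'pos|force';  python3 -m inch '[{"translation":[0,0,0.001],"roll":0},{"translation":[0,0,0.002],"roll":0},{"translation":[0,0,0.003],"roll":0},{"translation":[0,0,0.003],"roll":0},{"translation":[0,0,0.003],"roll":0}]'
```

```text
position: [0.4804, 0.3061, 0.0779]
force: [0.6, -0.8, -0.8]
gripper_force: 59.1
position: [0.4803, 0.306, 0.0603]
force: [0.4, -1.3, -1.4]
gripper_force: 59.1
time: 17.38
position: [0.4805, 0.3063, 0.0594]
orientation: [-0.0, 1.0, 0.021, 0.0]
force: [-2.6, -1.4, 6.1]
finger_gap: 0.0166
gripper_force: 59.3
```

Middle block takes the pin as well (6 N of flange contact). Sliding it to the green end.

```bash
python3 -m inch '[{"translation":[0,0,-0.0025],"roll":0},{"translation":[0.02,0,-0.0025],"roll":0},{"translation":[0.045,0,-0.0025],"roll":0},{"translation":[0.07,0,-0.0025],"roll":0},{"translation":[0.09,0,-0.0025],"roll":0}]' | grep -E 'pos|force'; python3 -m inch '[{"translation":[0.003,0,0],"roll":0},{"translation":[0.006,0,0],"roll":0},{"translation":[0.009,0,0],"roll":0},{"translation":[0.012,0,0],"roll":0},{"translation":[0.012,0,0],"roll":0}]'| grep -E 'pos|force'; python3 -m inch '[{"translation":[0.001,0,0],"roll":0},{"translation":[0.002,0,0],"roll":0},{"translation":[0.003,0,0],"roll":0},{"translation":[0.003,0,0],"roll":0},{"translation":[0.003,0,0],"roll":0}]'
```

```text
position: [0.5355, 0.3083, 0.0599]
force: [-2.4, 0.4, 0.3]
gripper_force: 59.2
position: [0.5412, 0.3089, 0.0604]
force: [-1.9, 0.6, -1.2]
gripper_force: 59.0
time: 19.25
position: [0.542, 0.3089, 0.0606]
orientation: [0.0, 1.0, 0.021, -0.001]
force: [-7.9, 0.8, 3.1]
finger_gap: 0.0162
gripper_force: 59.3
```

```bash
python3 -m inch '[{"translation":[-0.0025,0,0],"roll":0},{"translation":[-0.0025,0,-0.03],"roll":0},{"translation":[-0.0025,0,-0.06],"roll":0},{"translation":[-0.0025,0,-0.08],"roll":0},{"translation":[-0.0025,0,-0.08],"roll":0}]' | grep -E 'pos|force'; python3 -m inch '[{"translation":[-0.09,0.08,0],"roll":0},{"translation":[-0.114,0.0895,0],"roll":0},{"translation":[-0.114,0.0895,0],"roll":0},{"translation":[-0.114,0.0895,0],"roll":0},{"translation":[-0.114,0.0895,0],"roll":0}]'
python3 - <<'E'
from meas import *
np.set_printoptions(precision=4,suppress=True)
c=ctrl.calibration('wrist'); im=ctrl.camera('wrist'); cv2.imwrite('pics/w7.png',im[:,:,::-1])
for x in blocks(im,c)[0]:
    if x[2]>140: print(x)
print(ctrl.read_state()['position'])
E
```

```text
position: [0.5428, 0.3092, 0.1096]
force: [-0.5, -0.3, -1.4]
gripper_force: 58.9
time: 20.5
position: [0.4764, 0.2527, 0.108]
orientation: [0.0, 1.0, 0.021, 0.0]
force: [-0.5, -0.2, -1.1]
finger_gap: 0.0165
gripper_force: 59.0
(117.6288524590164, 148.16174863387977, 762.5, array([0.5379, 0.3607, 0.041 ]))
(216.91485394655066, 148.14149575305572, 804.5, array([0.5401, 0.3084, 0.041 ]))
[0.4763 0.2526 0.108 ]
```

```bash
python3 -m inch '[{"translation":[-0.002,0,0.01],"roll":0},{"translation":[-0.002,0,0.02],"roll":0},{"translation":[-0.002,0,0.03],"roll":0},{"translation":[-0.002,0,0.034],"roll":0},{"translation":[-0.002,0,0.034],"roll":0}]'| grep -E 'pos|force'; python3 -m inch '[{"translation":[0,0,0.001],"roll":0},{"translation":[0,0,0.002],"roll":0},{"translation":[0,0,0.003],"roll":0},{"translation":[0,0,0.004],"roll":0},{"translation":[0,0,0.004],"roll":0}]'
```

```text
position: [0.4745, 0.2521, 0.0878]
force: [-0.6, 1.1, -0.4]
gripper_force: 59.0
time: 21.8
position: [0.4747, 0.2522, 0.0857]
orientation: [-0.0, 1.0, 0.021, 0.0]
force: [0.5, 0.9, -1.7]
finger_gap: 0.0167
gripper_force: 59.0
```

```bash
python3 -m inch '[{"translation":[0,0,0.001],"roll":0},{"translation":[0,0,0.002],"roll":0},{"translation":[0,0,0.002],"roll":0},{"translation":[0,0,0.002],"roll":0},{"translation":[0,0,0.002],"roll":0}]'| grep -E 'pos|force'; python3 -m inch '[{"translation":[0,0,0.001],"roll":0},{"translation":[0,0,0.002],"roll":0},{"translation":[0,0,0.002],"roll":0},{"translation":[0,0,0.002],"roll":0},{"translation":[0,0,0.002],"roll":0}]'
```

```text
position: [0.475, 0.2524, 0.0851]
force: [-1.0, 0.0, 5.6]
gripper_force: 59.3
time: 23.05
position: [0.4753, 0.2524, 0.0849]
orientation: [-0.0, 1.0, 0.022, 0.001]
force: [-2.4, -1.4, 11.9]
finger_gap: 0.0166
gripper_force: 60.1
```

Right block refuses the pin: it rests at the bevel, 2 mm into the mouth, with 12 N of load. I'm returning the gauge to its stand.

```bash
python3 -m inch '[{"translation":[0,0,-0.06],"roll":0},{"translation":[0,0.02,-0.12],"roll":0},{"translation":[-0.04,0.3,-0.12],"roll":0},{"translation":[-0.04,0.3,-0.12],"roll":0},{"translation":[-0.04,0.3,-0.12],"roll":0}]' | grep -E 'pos|force'; python3 -m inch '[{"translation":[-0.06,0.316,0],"roll":0},{"translation":[-0.06,0.316,0],"roll":0},{"translation":[-0.06,0.316,0],"roll":0},{"translation":[-0.06,0.316,0],"roll":0},{"translation":[-0.06,0.316,0],"roll":0}]'| grep -E 'pos|force'; python3 -m inch '[{"translation":[0,0,0.01],"roll":0},{"translation":[0,0,0.02],"roll":0},{"translation":[0,0,0.03],"roll":0},{"translation":[0,0,0.04],"roll":0},{"translation":[0,0,0.05],"roll":0}]'
python3 - <<'E'
from h import *
np.set_printoptions(precision=4,suppress=True)
s=ctrl.read_state();p=s['position'];print(p)
c=ctrl.calibration('wrist'); im=ctrl.camera('wrist'); cv2.imwrite('pics/w8.png',im[:,:,::-1])
print(proj(c,np.array([p[0],p[1],.04])),proj(c,np.array([.432,-.118,.04])))
cv2.imwrite('pics/w8c.png',cv2.resize(im[180:420,200:440],None,fx=2,fy=2,interpolation=cv2.INTER_CUBIC)[:,:,::-1])
E
```

```text
position: [0.4571, 0.0693, 0.1547]
force: [1.0, -0.9, -1.1]
gripper_force: 59.0
position: [0.43, -0.1198, 0.1547]
force: [0.2, 1.0, -0.6]
gripper_force: 59.2
time: 24.92
position: [0.4304, -0.1195, 0.1247]
orientation: [-0.0, 1.0, 0.021, -0.0]
force: [-0.3, -0.7, -0.8]
finger_gap: 0.0166
gripper_force: 59.2
[ 0.4304 -0.1195  0.1247]
[317.223  253.8135] [314.9736 251.3315]
```

View pics/w8c.png

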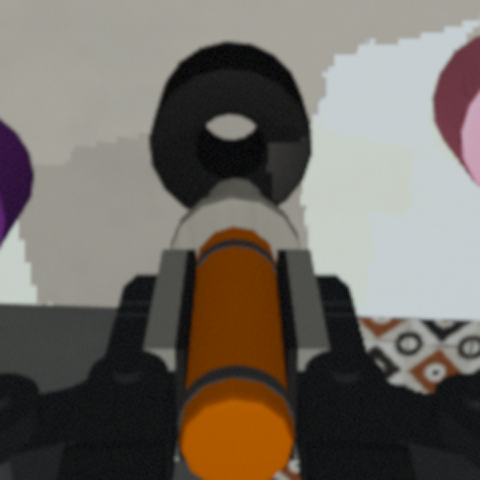

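The stand's bore is at crop (231,145) and the pin is at u≈235, so I shift about 1 mm left and lower.

```bash
python3 -m inch '[{"translation":[0.001,-0.002,0.02],"roll":0},{"translation":[0.001,-0.002,0.04],"roll":0},{"translation":[0.001,-0.002,0.06],"roll":0},{"translation":[0.001,-0.002,0.071],"roll":0},{"translation":[0.001,-0.002,0.071],"roll":0}]' | grep -E 'pos|force'; python3 -m inch '[{"translation":[0,0,0.01],"roll":0},{"translation":[0,0,0.02],"roll":0},{"translation":[0,0,0.03],"roll":0},{"translation":[0,0,0.037],"roll":0},{"translation":[0,0,0.037],"roll":0}]'| grep -E 'pos|force'; python3 -m inch '[{"translation":[0,0,0.001],"roll":0},{"translation":[0,0,0.002],"roll":0},{"translation":[0,0,0.002],"roll":0},{"translation":[0,0,0.002],"roll":0},{"translation":[0,0,0.002],"roll":0}]'
```

```text
position: [0.4306, -0.1185, 0.082]
force: [-0.2, -0.9, -1.3]
gripper_force: 59.2
position: [0.4307, -0.1184, 0.06]
force: [0.2, 1.1, -1.5]
gripper_force: 59.2
time: 26.85
position: [0.431, -0.1184, 0.0592]
orientation: [0.0, 1.0, 0.021, 0.0]
force: [0.5, 0.5, -1.7]
finger_gap: 0.0166
gripper_force: 59.2
```

```bash
python3 -m inch '[{"translation":[0,0,0.001],"roll":0},{"translation":[0,0,0.002],"roll":0},{"translation":[0,0,0.002],"roll":0},{"translation":[0,0,0.002],"roll":0},{"translation":[0,0,0.002],"roll":0}]'
```

```text
time: 27.48
position: [0.431, -0.1184, 0.0584]
orientation: [0.0, 1.0, 0.021, 0.0]
force: [-2.1, 2.0, 4.8]
finger_gap: 0.0166
gripper_force: 59.6
```

```bash
python3 -m inch '[{"translation":[0,0,0],"roll":0},{"translation":[0,0,0],"roll":0},{"translation":[0,0,-0.02],"roll":0},{"translation":[0,0,-0.08],"roll":0},{"translation":[0,0,-0.16],"roll":0}]' 45 | grep -E 'pos|force|gap'; python3 -m inch '[{"translation":[0.02,-0.1,-0.05],"roll":0},{"translation":[0.04,-0.2,-0.05],"roll":0},{"translation":[0.06,-0.4,-0.05],"roll":0},{"translation":[0.06,-0.4,-0.05],"roll":0},{"translation":[0.06,-0.4,-0.05],"roll":0}]' 0
python3 - <<'E'
from h import *
import pickle
np.set_printoptions(precision=4,suppress=True)
c,s=pickle.load(open('w3.pkl','rb'))
for uv in ((538,98),(558,0),(600,100)): print(on(c,*uv,0),on(c,*uv,.06))
C=ctrl.calibration('side'); im=ctrl.camera('side'); cv2.imwrite('pics/s9.png',im[:,:,::-1])
for uv in ((334,236),(347,296),(500,255),(410,180)): print([on(C,*uv,z) for z in (0,.1)])
T=ctrl.calibration('top')
for uv in ((232,85),(236,228),(231,140)): print([on(T,*uv,z) for z in (0,.1,.15)])
o=cv2.resize(im[180:330,230:430],None,fx=4,fy=4,interpolation=cv2.INTER_CUBIC); cv2.imwrite('pics/s9c.png',o[:,:,::-1])
E
```

```text
position: [0.4302, -0.1185, 0.1551]
force: [0.6, -0.1, 0.5]
finger_gap: 0.0451
gripper_force: 0.0
time: 28.72
position: [0.4568, 0.1264, 0.1845]
orientation: [-0.0, 1.0, 0.024, 0.0]
force: [0.2, -0.9, -0.1]
finger_gap: 0.0
gripper_force: 0.0
[0.5803 0.2109 0.    ] [0.5772 0.2427 0.06  ]
[0.6376 0.2114 0.    ] [0.6221 0.2431 0.06  ]
[0.5808 0.1688 0.    ] [0.5776 0.2097 0.06  ]
[array([0.5792, 0.1441, 0.    ]), array([ 0.5597, -0.0053,  0.1   ])]
[array([ 0.5791, -0.0847,  0.    ]), array([ 0.5596, -0.1981,  0.1   ])]
[array([0.9596, 0.025 , 0.    ]), array([ 0.8801, -0.1057,  0.1   ])]
[array([0.8493, 0.4306, 0.    ]), array([0.7872, 0.2359, 0.1   ])]
[array([0.9409, 0.228 , 0.    ]), array([0.8882, 0.2123, 0.1   ]), array([0.8619, 0.2044, 0.15  ])]
[array([0.5896, 0.2195, 0.    ]), array([0.5648, 0.2045, 0.1   ]), array([0.5523, 0.197 , 0.15  ])]
[array([0.8016, 0.2306, 0.    ]), array([0.7599, 0.2147, 0.1   ]), array([0.7391, 0.2067, 0.15  ])]
```

View pics/s9c.png

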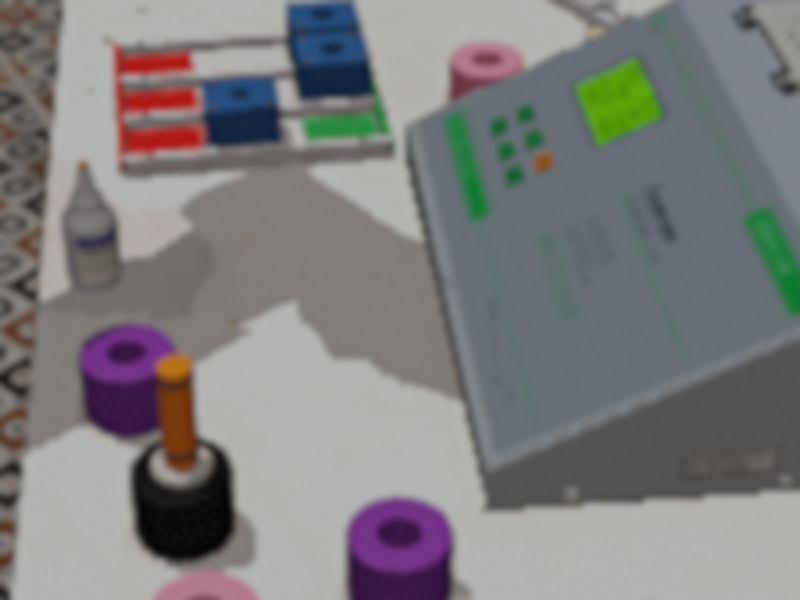

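The side crop shows the gauge upright in the black ring, two blocks at the green end and the right block still mid-lane. I'm moving the closed fingers behind the right block.

```bash
python3 -m inch '[{"translation":[0.05,-0.1,0],"roll":0},{"translation":[0.12,-0.18,0.02],"roll":0},{"translation":[0.1345,-0.212,0.08],"roll":0},{"translation":[0.1345,-0.212,0.15],"roll":0},{"translation":[0.1345,-0.212,0.1575],"roll":0}]' 0 | grep -E 'pos|force|gap'; python3 -m inch '[{"translation":[0,0,0],"roll":0},{"translation":[0,0,0],"roll":0},{"translation":[0,0,0],"roll":0},{"translation":[0,0,0],"roll":0},{"translation":[0,0,0],"roll":0}]'
python3 - <<'E'
from meas import *
np.set_printoptions(precision=4,suppress=True)
c=ctrl.calibration('wrist'); im=ctrl.camera('wrist'); cv2.imwrite('pics/w9.png',im[:,:,::-1])
T=ctrl.calibration('top'); 
for x in blocks(im,c)[0]: print(x)
E
```

```text
position: [0.5304, 0.251, 0.0868]
force: [0.5, 0.2, 0.6]
finger_gap: 0.0001
gripper_force: 0.0
time: 30.02
position: [0.5319, 0.2535, 0.0898]
orientation: [-0.0, 1.0, 0.021, 0.0]
force: [0.2, 0.3, 0.2]
finger_gap: -0.0001
gripper_force: 0.0
(77.18340026773761, 225.15528781793842, 124.5, array([0.5558, 0.3781, 0.041 ]))
(91.0, 292.3557692307692, 104.0, array([0.5176, 0.3766, 0.041 ]))
(115.59222380275011, 258.63229018492177, 703.0, array([0.5381, 0.3607, 0.041 ]))
(139.44005270092225, 225.30171277997363, 126.5, array([0.5571, 0.3461, 0.041 ]))
(149.81937602627258, 292.3366174055829, 101.5, array([0.519 , 0.3445, 0.041 ]))
(178.6, 225.3097222222222, 120.0, array([0.5579, 0.326 , 0.041 ]))
(186.77996715927748, 292.43513957307056, 101.5, array([0.5198, 0.3243, 0.041 ]))
(213.66447079490555, 258.2988581466842, 759.0, array([0.5405, 0.3088, 0.041 ]))
(241.03361344537817, 225.55882352941177, 119.0, array([0.5591, 0.2939, 0.041 ]))
(245.33496732026143, 292.52450980392155, 102.0, array([0.5211, 0.2924, 0.041 ]))
```

```bash
python3 -m inch '[{"translation":[0,-0.001,0.04],"roll":0},{"translation":[0,-0.001,0.08],"roll":0},{"translation":[0,-0.001,0.11],"roll":0},{"translation":[0,-0.001,0.113],"roll":0},{"translation":[0,-0.001,0.113],"roll":0}]' | grep -E 'pos|force'; python3 -m inch '[{"translation":[-0.02,0,0],"roll":0},{"translation":[-0.035,0,0],"roll":0},{"translation":[-0.05,0,0],"roll":0},{"translation":[-0.065,0,0],"roll":0},{"translation":[-0.08,0,0],"roll":0}]'| grep -E 'pos|force'; python3 -m inch '[{"translation":[-0.008,0,0],"roll":0},{"translation":[-0.016,0,0],"roll":0},{"translation":[-0.024,0,0],"roll":0},{"translation":[-0.028,0,0],"roll":0},{"translation":[-0.028,0,0],"roll":0}]'
```

```text
position: [0.5323, 0.2543, 0.0223]
force: [-0.2, 0.1, -0.2]
gripper_force: 0.0
position: [0.484, 0.2523, 0.0223]
force: [2.5, -0.4, 3.1]
gripper_force: 1.3
time: 31.95
position: [0.4667, 0.2511, 0.0214]
orientation: [0.0, 1.0, 0.021, -0.0]
force: [1.8, 0.8, 1.4]
finger_gap: -0.0003
gripper_force: 0.7
```

```bash
python3 -m inch '[{"translation":[-0.003,0,0],"roll":0},{"translation":[-0.006,0,0],"roll":0},{"translation":[-0.008,0,0],"roll":0},{"translation":[-0.01,0,0],"roll":0},{"translation":[-0.01,0,0],"roll":0}]' | grep -E 'pos|force'; python3 -m inch '[{"translation":[-0.001,0,0],"roll":0},{"translation":[-0.002,0,0],"roll":0},{"translation":[-0.003,0,0],"roll":0},{"translation":[-0.004,0,0],"roll":0},{"translation":[-0.004,0,0],"roll":0}]'
```

```text
position: [0.4606, 0.2508, 0.0214]
force: [0.8, -0.1, -0.3]
gripper_force: 0.1
time: 33.2
position: [0.4586, 0.2509, 0.0217]
orientation: [0.0, 1.0, 0.021, -0.0]
force: [0.6, 0.4, -0.6]
finger_gap: 0.0002
gripper_force: 0.3
```

```bash
python3 -m inch '[{"translation":[-0.001,0,0],"roll":0},{"translation":[-0.002,0,0],"roll":0},{"translation":[-0.003,0,0],"roll":0},{"translation":[-0.004,0,0],"roll":0},{"translation":[-0.004,0,0],"roll":0}]'| grep -E 'pos|force'
python3 - <<'E'
from meas import *
np.set_printoptions(precision=4,suppress=True)
c=ctrl.calibration('wrist'); im=ctrl.camera('wrist')
T=ctrl.calibration('top'); im=ctrl.camera('top'); cv2.imwrite('pics/t9.png',im[:,:,::-1])
print(ctrl.read_state()['force'])
for b in blobs(im,(105,120,40),(125,255,255),100)[0]: print(b)
E
```

```text
position: [0.4576, 0.2511, 0.0224]
force: [4.8, -1.4, 1.4]
gripper_force: 2.6
[ 6.1237 -1.3979 -0.1427]
(array([220.6398, 301.2292]), array([210, 289,  21,  24, 397], dtype=int32))
```

```bash
python3 -m inch '[{"translation":[-0.001,0,0],"roll":0},{"translation":[-0.002,0,0],"roll":0},{"translation":[-0.002,0,0],"roll":0},{"translation":[-0.002,0,0],"roll":0},{"translation":[-0.002,0,0],"roll":0}]'| grep -E 'pos|force'; python3 -m inch '[{"translation":[0.01,0,0],"roll":0},{"translation":[0.02,0,0],"roll":0},{"translation":[0.02,0,-0.08],"roll":0},{"translation":[0.02,0,-0.16],"roll":0},{"translation":[-0.06,0,-0.25],"roll":0}]'| grep -E 'pos|force';python3 -m inch '[{"translation":[0,0,0],"roll":0},{"translation":[0,0,0],"roll":0},{"translation":[0,0,0],"roll":0},{"translation":[0,0,0],"roll":0},{"translation":[0,0,0],"roll":0}]'
python3 - <<'E'
from meas import *
np.set_printoptions(precision=4,suppress=True)
c=ctrl.calibration('wrist'); im=ctrl.camera('wrist'); cv2.imwrite('pics/w10.png',im[:,:,::-1])
H=[x for x in blocks(im,c)[0] if x[2]>100]
for x in H: print(x)
for nm,lo,hi in (('g',(50,120,40),(75,255,255)),('r',(0,180,60),(6,255,255))):
    for p,s in blobs(im,lo,hi,100)[0]: print(nm,p,s,on(c,*p,.014))
E
```

```text
position: [0.4574, 0.2513, 0.0229]
force: [7.5, -2.0, 1.5]
gripper_force: 3.7
position: [0.4262, 0.2496, 0.1652]
force: [-0.3, 2.4, -0.0]
gripper_force: 0.0
time: 35.8
position: [0.4257, 0.2493, 0.1637]
orientation: [0.001, 1.0, 0.021, -0.001]
force: [0.2, -0.1, -0.2]
finger_gap: -0.0004
gripper_force: 0.0
(113.21339563862927, 21.425233644859812, 107.0, array([0.556, 0.378, 0.041]))
(145.580376344086, 56.38467741935484, 620.0, array([0.5376, 0.3604, 0.041 ]))
(166.27414330218068, 21.57943925233645, 107.0, array([0.5573, 0.346 , 0.041 ]))
(199.64031007751936, 21.67751937984496, 107.5, array([0.5581, 0.3259, 0.041 ]))
(229.8476923076923, 57.041025641025634, 650.0, array([0.5394, 0.3082, 0.041 ]))
(252.61562998405103, 21.76236044657097, 104.5, array([0.5594, 0.2939, 0.041 ]))
(316.3735632183908, 238.5523627075351, 261.0, array([0.4232, 0.2497, 0.041 ]))
g [312.4396  16.186 ] [264  12  95  10 844] [0.5693 0.2584 0.014 ]
g [315.3215  63.1116] [ 285   26   61   76 4489] [0.5411 0.2553 0.014 ]
g [234.6564  60.0837] [228  50  14  21 227] [0.5406 0.3106 0.014 ]
r [183.849  223.7627] [ 155  196   57   57 2887] [0.4222 0.3537 0.014 ]
r [249.8006 223.7509] [ 223  196   54   57 2898] [0.4244 0.302  0.014 ]
r [184.7143 260.0652] [156 257  59   7 399] [0.3916 0.3551 0.014 ]
r [250.8811 260.165 ] [221 257  65   8 412] [0.3937 0.3016 0.014 ]
```

View pics/w10.png

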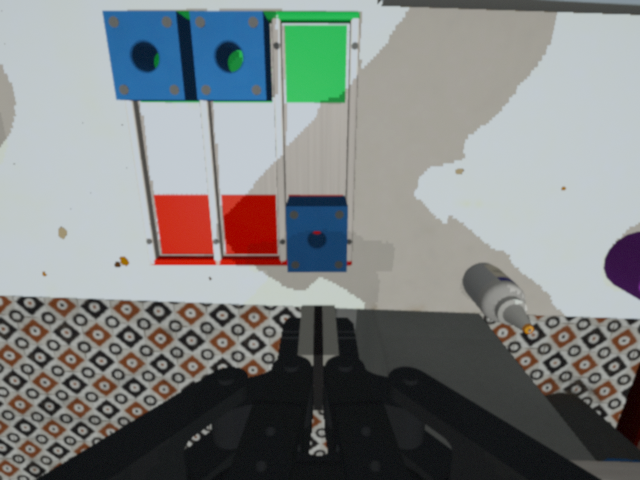

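The picture shows the two passing blocks against the green stop, with holes at (146,56) and (230,57), and the refusing block against the red stop at (316,238). Measured lane offsets are about +60, +60 and −59 mm. The gripper is clear of everything.

```bash
python3 -c "
from workcell import ctrl
print(ctrl.job_done())"
```

```text
the job is handed in; nothing more can be done
None
```

The job is handed in at about 36 s: the left and middle blocks took the pin and are at the green end, the right block did not and is at the red end, and the gauge hangs upright in its stand.

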